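Refit the lamp power module and latch its bail

ROBOT

A 6-joint arm with a two-finger parallel gripper is mounted at the origin on the work surface. World frame = base frame: x ahead of the robot, y to its left, z up, the work surface at z = 0. Lengths are in m, angles in degrees, forces in N, time in s.
With the tool pointing down it reaches from about 0.35 to 0.975 m from the base axis. Payload 17.4 kg.
Tool frame: the origin (TCP) lies midway between the tips of the shut fingers; the grasp point (between the pads) lies 19 mm behind it (robot.grip_point_offset is the distance from the TCP to the grasp point, in m); z points along the fingers, y is the line along which they close (so a half turn about z gives the same grasp; the last joint's range is limited). The gripper opens to 85 mm and grips with 20 to 120 N. Pads are 22 mm wide; open, the fingers measure 114 mm over their backs; the gripper's body (76 mm by 85 mm) begins 54 mm behind the grasp point. The pads swing forward as they close: fully open they stand 13 mm farther back than shut.
Start: joints at [-68.171, 6.646, 82.598, -0, 90.757, -2.166], TCP at [0.274, -0.617, 0.231] pointing down, gripper open.
Joint ranges: [-162.19, 162.19], [-47.58, 125.68], [4.15, 143.07], [-65.23, 245.23], [0.69, 171.88], [-170.13, 170.13]. Speed limits (degrees/s): [108.29, 108.29, 127.2, 180, 180, 180].

INTERFACE

Orientations are given as a 3x3 rotation matrix whose columns are the frame's x, y, z axes.
In Python, from bench import get_obs, eyes, robot gives the robot as it stands.
- The arm moves only by the tool jog_arm, never from a script. Its argument "motion" is one flat list of numbers, 4 for each row, row after row: the shift along the tool's x, y, z in m, then the turn about the tool's z in rad. A call has 1 to 10 rows; each row is the pose to reach, as a shift and turn from the pose commanded when the call began, along the tool's axes at that moment; what a row does not reach only later rows make up. A row lasts 1/10 s, in which the tool goes at most 50 mm and 8.59 degrees, less where a joint would pass 70% of its speed; a pose out of reach is approached as far as the arm can. A call with a gripper value outside its range is refused whole. "gripper" is the finger opening in m, from 0 to 0.0854, set as the call begins (left out, the last holds). The fingers move at their own pace and stop on an object; "force" is the grip in N (left out, the last holds). Time passes only in rows, so rows that repeat a pose let the fingers close. It gives the time, the measured TCP pose, the force, the opening and the grip force at its end, in the units of the state.
- get_obs(): the state, without advancing time (a new reading comes with each control period).
- eyes.read_camera(name): name is "scene" or "top" or "wrist"; returns a dict with "color" (480x640x3 uint8, red, green, blue), "fx", "fy", "cx", "cy" (pixels), "position" and "attitude" of the camera in the world. Camera axes: x right, y up, looking along -z (the intrinsics and any distortion apply to the point x, -y, -z); pixel columns grow to the right and rows downward; lengths in m; the calibration is good to about 2 mm. The wrist camera is an equidistant fisheye: a pixel r from the principal point sees the ray r / f radians off the axis. A picture is of the moment at which its call begins. There is no depth.
- robot.sign_off(): hands the job in; it is judged then, once.
The state is a dict: "t": time; "qpos": joint angles; "joint_velocities": joint speeds; "effort": joint torques, N m; "tcp_pos": TCP position; "ee_rot": TCP orientation; "force": force on the tool from outside, world axes, zero at the start; "moment": the same for the moment, N m; "finger_gap": finger opening in m; "grip_force": force on a finger pad.
Only numpy, scipy, OpenCV 4.12 (cv2) and the standard library are available. Lean on these libraries where they do the work, as an engineer would, in place of code of your own. Each camera call takes 0.05 s, during which the arm holds its last target. There are 200 camera calls.

TASK

Put the small grey module with the flat grip rib into the open bay of the cream lamp power unit, without dropping it in, and press it down until its top is flush with the unit's top. Then swing the hinged wire bail over the module and down until its crossbar rests fully home in the catch on the opposite edge. Leave the larger module with the round knob where it is.

Things in the scene. Friction and masses are not known exactly. Their poses are not given: they have to be found in the camera images.
- module: Loose grey block 120 (own x) x 64 (own y) x 38 mm high, 0.25 kg, with a black upright grip rib on the middle of its top: 26 mm thick (own x), 44 mm long (own y), 36 mm high, so the rib's top is 74 mm above the underside. Origin: centre of its underside, z up. It fits the bay either way round (half turn), its long side along the bay's long side.
- unit: The lamp power unit: fixed cream steel box 170 (x) x 190 (y) x 60 mm high with an open bay in its top; it stands in different places and yaws. Origin: centre of its underside. x: along the bay's long side, y: towards the bail's hinge, z up. Nothing but lugs, forks and bail (see below) stands above its top.
- bay (a point): Centre of the bay's mouth, level with the unit's top face (60 mm above the table); axes are the unit's. The bay is 125 x 69 mm with a 3 mm bevel round the mouth. Its stiff floor plate holds an unpressed module 8 mm proud; pressed home, the module's underside is 38 mm below this point and its top flush.
- contact_plate (a joint): Copper plate forming the floor of the bay, slides down in m: 0 = raised (plate top 30 mm below the mouth), 0.008 = pressed home (38 mm below). Stiff: moves only under about 14 N in all (weight of the module included) and stays where it is left.
- bail (a joint): Hinge angle of the wire bail in rad: 0 = closed, flat over the unit with its crossbar in the catch; pi/2 = upright; starts at 1.7 to 2.15, leaning outwards. Stays at any angle (friction 0.22 N m, about 2 N at the crossbar); end stops at 0 and 2.3. It meets an unpressed module at about 0.15 rad.
- bail_hinge (a point): Middle of the bail's hinge axis (along the unit's x): 66 mm from the bay's centre towards the unit's +y, 8 mm above the top face. Axes are the unit's. The crossbar's centre lies, relative to this point, at y = -130 mm cos(angle), z = +130 mm sin(angle). Lugs at 62 mm either side stand 20 mm above the top face.
- bail_grip (a point): Centre of the bail's crossbar, on its axis, which runs along the unit's x. The bail is a U of 10 mm steel wire, two arms 130 mm long and 96 mm apart (centres); the middle 44 mm of the crossbar is a 14 mm thick round sleeve. The gap between the arms is open, so fingers can straddle the crossbar. This point moves with the bail.
- catch (a point): Where the crossbar's centre rests when the bail is closed: 64 mm from the bay's centre towards the unit's -y, 8 mm above the top face. Two steel forks, 36 mm either side of this point along x, 10 mm wide, up to 20 mm high, take the crossbar; the middle between them is free. Axes are the unit's.
- large_module: Bystander: loose grey block 150 x 90 x 46 mm with a round black knob 34 mm wide, 26 mm high on top; too big for the bay. Origin: centre of its underside.
Things that resemble listed ones, but are neither listed nor needed, are in the scene too. What is shaped like the module but blue or red is not meant.

How it is judged (in metres and radians):
On the way:
1. the module is pressed flush into the bay while the bail is still open (above 0.6 rad) (z of module in the frame of bay below -0.0355 m and horizontal distance between module and bay below 0.008 m and angle between module's own z axis and vertical below 0.06 rad and value of joint bail above 0.6 rad), for 0.2 s.
At the end, for the whole second after the job is handed in: The module sits in the bay with its top within 2.5 mm of flush, upright within 0.06 rad, within 8 mm of the bay's centre and at rest, and the bail is closed to within 0.05 rad, its crossbar in the catch (z of module in the frame of bay below -0.0355 m and horizontal distance between module and bay below 0.008 m and angle between module's own z axis and vertical below 0.06 rad and value of joint bail below 0.05 rad and linear speed of module below 0.02 m/s); the robot touches nothing.
It fails at once if the larger module is moved by more than 30 mm (distance of large_module from where it was at the start of the episode above 0.03 m).
It fails at once if the module falls into the bay (faster than 0.7 m/s within 50 mm above it) (horizontal distance between module and bay below 0.04 m and z of module in the frame of bay below 0.05 m and linear speed of module above 0.7 m/s).
It also fails if it takes over 64 s, if anything falls off the work surface, if the arm or the gripper's body presses on something with over 40 N, if the wrist force passes 120 N, or if a joint passes its speed limit or range.

## Working session

There is one attempt and no reset: what is moved stays moved. The work goes in short steps, Python scripts to look and compute and a tool call to move; the robot and the scene stay as the last step left them, time stands still between calls to the robot, and variables do not carry over. Pictures are saved under pics/ and viewed, at most 10 in all, crops included, and the job is handed in when it is done.

Besides the shell and the picture viewer there is one more tool, called after "Request:" in YAML: its name, and indented under it one key for each argument. jog_arm: Moves the arm, as the interface text tells. Its arguments: {"type":"object","properties":{"motion":{"type":"array","items":{"type":"number"}},"gripper":{"type":"number"},"force":{"type":"number"}},"required":["motion"]}

```bash
mkdir -p pics; ls
python3 - <<'E'
from bench import get_obs, eyes, robot
import cv2,numpy as np,pickle
d={}
for n in("scene","top"):
    d[n]=c=eyes.read_camera(n); cv2.imwrite(f"pics/{n}0.png",c["color"][:,:,::-1])
    print(n,c["fx"],c["fy"],c["cx"],c["cy"],c["position"],np.array(c["attitude"]).round(3).tolist(),[k for k in c])
pickle.dump(d,open("d0.pkl","wb"))
o=get_obs();print(o)
E
```

```text
pics
scene 568.8302477333774 568.8302477333774 325.6818415827163 240.25673282212819 [ 1.20762497 -0.53449393  1.16928825] [[0.405, -0.726, 0.556], [0.914, 0.309, -0.263], [0.02, 0.615, 0.789]] ['color', 'fx', 'fy', 'cx', 'cy', 'position', 'attitude']
top 557.4747426415606 557.4747426415606 321.2847396785127 237.15650773035372 [ 0.25044522 -0.1433432   1.53249705] [[-0.029, 0.991, -0.129], [-1.0, -0.027, 0.016], [0.012, 0.129, 0.992]] ['color', 'fx', 'fy', 'cx', 'cy', 'position', 'attitude']
{'t': 0.1, 'qpos': array([-6.81709482e+01,  6.67221780e+00,  8.26316247e+01,  5.02097814e-04,
        9.07567028e+01, -2.16700226e+00]), 'joint_velocities': array([ 0.03718123, -0.08314269, -0.0799204 , -0.09353685, -0.09424376,
       -0.01963589]), 'effort': array([ 1.55405505e-03, -7.33672571e+01, -6.33790398e+01, -1.80294546e-05,
        5.18908739e-03,  3.01005446e-05]), 'tcp_pos': array([ 0.274423  , -0.61651382,  0.23062928]), 'ee_rot': array([[ 9.13573431e-01,  4.06673625e-01, -3.84793451e-04],
       [ 4.06673804e-01, -9.13572902e-01,  9.84204655e-04],
       [ 4.87132054e-05, -1.05562864e-03, -9.99999442e-01]]), 'force': array([ 0.18644856, -0.50383738, -0.19183491]), 'moment': array([-0.02788417,  0.00496447, -0.02474523]), 'grip_force': 0.0, 'finger_gap': 0.0853361792339828}
```

View pics/top0.png

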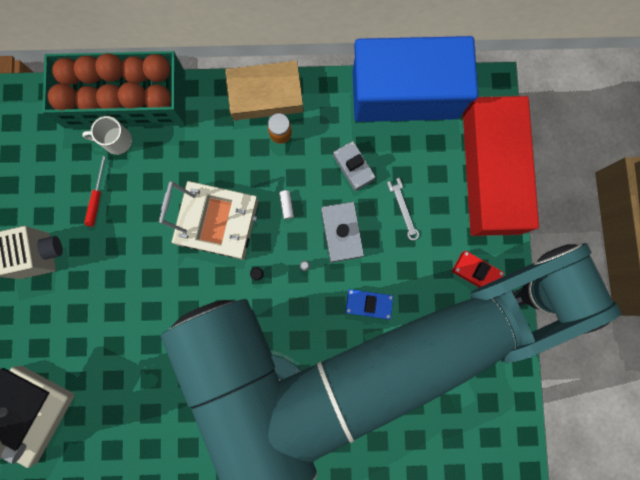

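View pics/scene0.png

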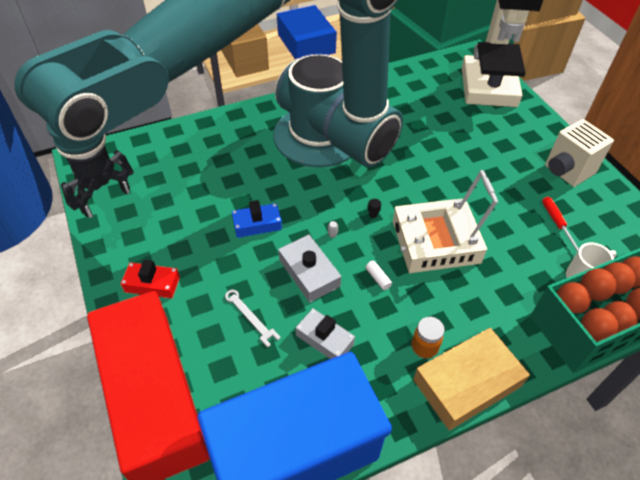

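The top picture shows two grey blocks. The one at (354,165) is small with a flat rib, so it is the target. The one at (342,232) is larger with a round knob, so it is the bystander. The blue (370,305) and red (478,270) lookalikes are excluded. The unit is at (215,220), with its bail leaning out towards the left. I'll confirm with a crop and measure.

```bash
cat > h.py <<'E'
import numpy as np,cv2
def ray(c,uv):
    uv=np.atleast_2d(uv).astype(float)
    d=np.c_[(uv[:,0]-c["cx"])/c["fx"],-(uv[:,1]-c["cy"])/c["fy"],-np.ones(len(uv))]
    return np.array(c["position"]),d@np.array(c["attitude"]).T
def plane(c,uv,z):
    p,d=ray(c,uv); return p+d*((z-p[2])/d[:,2])[:,None]
def proj(c,P):
    q=(np.atleast_2d(P)-c["position"])@np.array(c["attitude"])
    return np.c_[c["cx"]-c["fx"]*q[:,0]/q[:,2],c["cy"]+c["fy"]*q[:,1]/q[:,2]]
E
python3 - <<'E'
import pickle,cv2,numpy as np
from h import *
d=pickle.load(open("d0.pkl","rb"));t=d["top"]["color"][:,:,::-1];s=d["scene"]["color"][:,:,::-1]
f=lambda im,x,y:cv2.resize(im[y:y+75,x:x+100],(400,300),interpolation=cv2.INTER_CUBIC)
g=np.vstack([np.hstack([f(t,305,130),f(s,275,295)]),np.hstack([f(t,158,178),cv2.resize(s[165:285,380:540],(400,300),interpolation=cv2.INTER_CUBIC)])])
cv2.imwrite("pics/crop.png",g)
for n,b in(("top",(325,135,380,195)),("scene",(290,305,360,362))):
    im=d[n]["color"];h=cv2.cvtColor(im,cv2.COLOR_RGB2HSV)
    m=((h[...,1]<50)&(h[...,2]>110)).astype(np.uint8)
    k=np.zeros_like(m);k[b[1]:b[3],b[0]:b[2]]=1;m*=k
    cs=max(cv2.findContours(m,0,2)[0],key=cv2.contourArea)
    r=cv2.minAreaRect(cs);print(n,r,im[r and int(r[0][1])+8,int(r[0][0])+8])
    w=plane(d[n],cs[:,0],.038)[:,:2].astype(np.float32)
    R=cv2.minAreaRect(w);print(R)
E
```

```text
top ((353.4441833496094, 164.53433227539062), (43.43457794189453, 24.56707000732422), 58.392494201660156) [151 159 167]
((0.6436129212379456, -0.2616730332374573), (0.12037279456853867, 0.06829933077096939), 29.213302612304688)
scene ((325.92572021484375, 332.69891357421875), (56.39537048339844, 27.193382263183594), 34.508522033691406) [213 214 220]
((0.6504207253456116, -0.2623661458492279), (0.12764400243759155, 0.06558575481176376), 29.285327911376953)
```

View pics/crop.png

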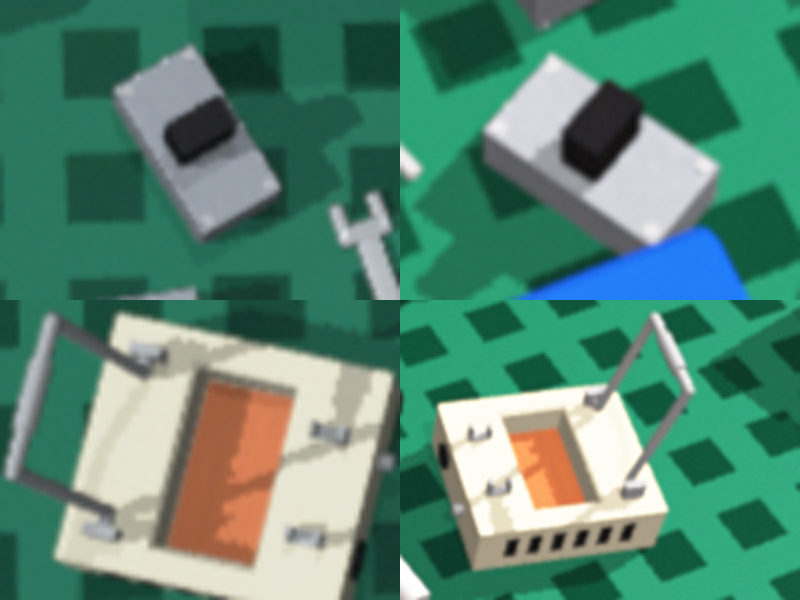

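The crop confirms the small grey block with the flat rib at top (354,165). The unit's bay is orange at about top (215,220), and the bail's crossbar is on the left at about (166,203). Next I'll measure the unit.

Run:
```python
import pickle,cv2,numpy as np
from h import *
d=pickle.load(open("d0.pkl","rb"))
for n,b in(("top",(155,170,270,268)),("scene",(385,165,500,285))):
    im=d[n]["color"];h=cv2.cvtColor(im,cv2.COLOR_RGB2HSV).astype(int)
    k=np.zeros(im.shape[:2],np.uint8);k[b[1]:b[3],b[0]:b[2]]=1
    g=cv2.inRange(h.astype(np.uint8),(50,70,0),(100,255,255))
    body=((g==0)&(k>0)&(im[...,0]>=im[...,2]+8)&(h[...,2]>120)&(h[...,1]<110)).astype(np.uint8)
    body=cv2.morphologyEx(body,cv2.MORPH_OPEN,np.ones((3,3)))
    cs=max(cv2.findContours(body,0,2)[0],key=cv2.contourArea)
    R=cv2.minAreaRect(plane(d[n],cs[:,0],.06)[:,:2].astype(np.float32));print(n,"top",R)
    m=((h[...,0]<12)&(h[...,1]>110)&(k>0)).astype(np.uint8)
    cs2=max(cv2.findContours(m,0,2)[0],key=cv2.contourArea)
    print("orange(z=.03)",cv2.minAreaRect(plane(d[n],cs2[:,0],.03)[:,:2].astype(np.float32)))
    cv2.imwrite(f"pics/m_{n}.png",body*255)
# manual mouth corners from the top crop
t=d["top"]
c=np.array([[197,367-300],[298,88],[255,268],[152,247]])/4+[158,178]-.4
w=plane(t,c,.06);print(w.round(4).tolist(),w.mean(0),np.linalg.norm(np.diff(w[[0,1,2,3,0]],axis=0),axis=1))
```

```text
top top ((0.497435599565506, 0.11807093769311905), (0.1920580267906189, 0.1731434166431427), 75.98896026611328)
orange(z=.03) ((0.4986073076725006, 0.1189296543598175), (0.05902208015322685, 0.11587202548980713), 76.00031280517578)
scene top ((0.5158197283744812, 0.10606247931718826), (0.20790505409240723, 0.21119019389152527), 75.58984375)
orange(z=.03) ((0.49187731742858887, 0.1256987601518631), (0.05286480486392975, 0.09947604686021805), 75.82931518554688)
[[0.5655, 0.1365, 0.06], [0.5494, 0.069, 0.06], [0.4287, 0.0984, 0.06], [0.4446, 0.1666, 0.06]] [0.49706532 0.11763738 0.06      ] [0.06938833 0.12427475 0.0699419  0.12463207]
```

Request:
jog_arm:
  motion: [0.02,-0.007,0,-0.07,0.06,-0.021,0,-0.2,0.1,-0.036,0,-0.35,0.145,-0.052,0,-0.5,0.19,-0.068,0,-0.65,0.235,-0.084,0,-0.8,0.28,-0.1,0,-0.95,0.325,-0.117,0,-1.1,0.37,-0.133,0,-1.25,0.41,-0.147,0,-1.4]
  gripper: 0.07
  force: 60

```text
t: 1.1
tcp_pos: [0.5906, -0.3137, 0.2311]
ee_rot: [[-0.252, 0.968, -0.0], [0.968, 0.252, 0.0], [0.0, -0.0, -1.0]]
force: [-0.0, -1.4, -0.3]
finger_gap: 0.0695
grip_force: 0.0
```

```bash
cat >> h.py <<'E'
def go(P,yaw=None):
    """shift/turn in tool axes to world TCP P, tool-x yaw (deg)"""
    from bench import get_obs
    o=get_obs();R=o["ee_rot"];s=R.T@(np.array(P)-o["tcp_pos"])
    y0=np.degrees(np.arctan2(R[1,0],R[0,0]));w=0
    if yaw is not None:w=-np.radians((yaw-y0+180)%360-180)
    print("t",round(o["t"],2),"tcp",o["tcp_pos"].round(4),"yaw",round(y0,2),"q",o["qpos"].round(0),"F",o["force"].round(1),"gap",round(o["finger_gap"],4),"-> move",s.round(4),"turn",round(w,4))
E
python3 -c "
from h import *
go([.645,-.262,.2],119.2)"
```

```text
t 1.1 tcp [ 0.5906 -0.3137  0.2311] yaw 104.59 q [-30.   6.  83.   0.  91. -45.] F [-0.  -1.4 -0.3] gap 0.0695 -> move [0.0363 0.0657 0.031 ] turn -0.2549
```

Request:
jog_arm:
  motion: [0.01,0.02,0.01,-0.08,0.025,0.045,0.02,-0.16,0.036,0.066,0.031,-0.255,0.036,0.066,0.031,-0.255,0.036,0.066,0.031,-0.255]

```text
t: 1.6
tcp_pos: [0.6443, -0.2643, 0.1997]
ee_rot: [[-0.482, 0.876, -0.001], [0.876, 0.482, 0.0], [0.001, -0.001, -1.0]]
force: [0.5, -0.8, 0.1]
finger_gap: 0.0695
grip_force: 0.0
```

Run:
```python
from bench import eyes
from h import *
import pickle
d={n:eyes.read_camera(n) for n in("wrist","top","scene")}
pickle.dump(d,open("d1.pkl","wb"))
cv2.imwrite("pics/wrist1.png",d["wrist"]["color"][:,:,::-1])
c=d["wrist"];print(c["fx"],c["cx"],c["cy"],c["position"],c["attitude"])
go([.645,-.262,.042],119.2)
```

```text
371.64829954431775 315.2226234173175 244.55120576231417 [ 0.6102468  -0.20377961  0.34314745] [[ 0.8764735  -0.46350222 -0.13023021]
 [ 0.48144889  0.84318902  0.23924725]
 [-0.00108295 -0.27239306  0.96218545]]
t 1.75 tcp [ 0.644  -0.2653  0.2009] yaw 118.72 q [-24.  10.  82.  -0.  88. -53.] F [0.2 0.  0.1] gap 0.07 -> move [0.0025 0.0024 0.1589] turn -0.0084
```

View pics/wrist1.png

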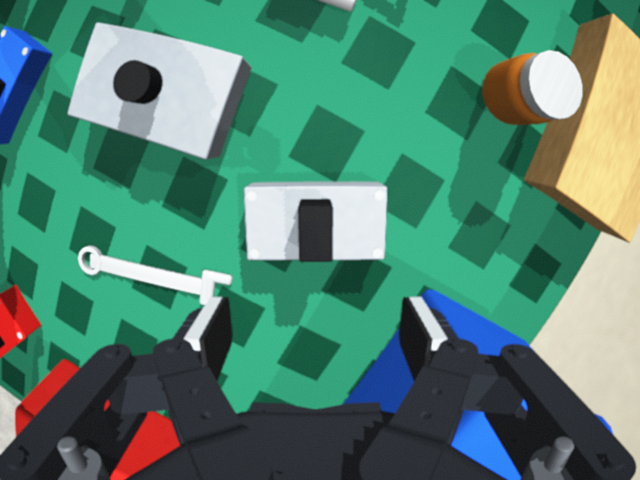

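The wrist view shows the module centred between the fingers. Its top face spans (246,186) to (386,260), with the rib at (316,230). I'll refine its pose from this view.

```bash
cat >> h.py <<'E'
def wplane(c,uv,z):
    uv=np.atleast_2d(uv).astype(float);a=(uv-[c["cx"],c["cy"]])/c["fx"];r=np.linalg.norm(a,axis=1)
    s=np.sinc(r/np.pi)[:,None]
    d=np.c_[a[:,:1]*s,-a[:,1:]*s,-np.cos(r)]@np.array(c["attitude"]).T
    p=np.array(c["position"]);return p+d*((z-p[2])/d[:,2])[:,None]
def wmod(c,box,z,vmin=175):
    h=cv2.cvtColor(c["color"],cv2.COLOR_RGB2HSV);m=((h[...,1]<40)&(h[...,2]>vmin)).astype(np.uint8)
    k=np.zeros_like(m);k[box[1]:box[3],box[0]:box[2]]=1
    cs=max(cv2.findContours(m*k,0,2)[0],key=cv2.contourArea)
    print("wrist mod",cv2.boundingRect(cs),cv2.minAreaRect(wplane(c,cs[:,0],z)[:,:2].astype(np.float32)))
E
python3 - <<'E'
import pickle
from h import *
d=pickle.load(open("d1.pkl","rb"))
wmod(d["wrist"],(235,170,400,270),.038)
E
```

```text
wrist mod (244, 182, 143, 78) ((0.6418169140815735, -0.2619515657424927), (0.11929583549499512, 0.06671466678380966), 29.082481384277344)
```

```bash
python3 -c "
from h import *
go([.643,-.263,.042],119.1)"
```

```text
t 1.75 tcp [ 0.644  -0.2653  0.2009] yaw 118.72 q [-24.  10.  82.  -0.  88. -53.] F [0.2 0.  0.1] gap 0.07 -> move [2.600e-03 1.000e-04 1.589e-01] turn -0.0066
```

Request:
jog_arm:
  motion: [0.001,0,0.015,0,0.001,0,0.04,0,0.001,0,0.065,0,0.001,0,0.09,0,0.001,0,0.1,0,0.001,0,0.1,0,0.001,0,0.1,0]

```text
t: 2.45
tcp_pos: [0.6442, -0.264, 0.1013]
ee_rot: [[-0.482, 0.876, 0.001], [0.876, 0.482, -0.0], [-0.001, 0.001, -1.0]]
force: [0.1, 0.1, 0.2]
finger_gap: 0.0701
grip_force: 0.0
```

```bash
python3 -c "
from h import *
go([.643,-.263,.042],119.1)"
```

```text
t 2.45 tcp [ 0.6442 -0.264   0.1013] yaw 118.8 q [-24.  13.  88.   0.  79. -53.] F [0.1 0.1 0.2] gap 0.0701 -> move [ 0.0015 -0.0006  0.0593] turn -0.0052
```

Request:
jog_arm:
  motion: [0.0015,-0.0005,0.02,-0.005,0.0015,-0.0005,0.04,-0.005,0.0015,-0.0005,0.055,-0.005,0.0015,-0.0005,0.059,-0.005,0.0015,-0.0005,0.059,-0.005]

```text
t: 2.95
tcp_pos: [0.6429, -0.2627, 0.0415]
ee_rot: [[-0.486, 0.874, -0.0], [0.874, 0.486, 0.0], [0.0, -0.0, -1.0]]
force: [0.5, -0.2, 0.0]
finger_gap: 0.0705
grip_force: 0.0
```

Request:
jog_arm:
  motion: [0,0,0,0,0,0,0,0,0,0,0,0,0,0,0,0,0,0,0,0,0,0,0,0,0,0,0,0,0,0,0,0]
  gripper: 0.01
  force: 60

```text
t: 3.75
tcp_pos: [0.6433, -0.2627, 0.0423]
ee_rot: [[-0.486, 0.874, 0.001], [0.874, 0.486, -0.001], [-0.001, 0.001, -1.0]]
force: [1.0, 0.3, 6.2]
finger_gap: 0.0253
grip_force: 60.3
```

Request:
jog_arm:
  motion: [0,0,-0.01,0,0,0,-0.03,0,0,0,-0.055,0,0,0,-0.08,0,0,0,-0.105,0,0,0,-0.125,0,0,0,-0.135,0,0,0,-0.135,0,0,0,-0.135,0]

```text
t: 4.65
tcp_pos: [0.6425, -0.2625, 0.1752]
ee_rot: [[-0.486, 0.874, -0.001], [0.874, 0.486, 0.001], [0.001, -0.001, -1.0]]
force: [0.3, -0.0, -2.8]
finger_gap: 0.0254
grip_force: 59.2
```

Run:
```python
from bench import eyes
from h import *
import pickle
d={n:eyes.read_camera(n) for n in("wrist","top")}
pickle.dump(d,open("d2.pkl","wb"))
cv2.imwrite("pics/wrist2.png",d["wrist"]["color"][:,:,::-1])
go([.497,.1178,.177],76)
```

```text
t 4.75 tcp [ 0.6423 -0.2624  0.1747] yaw 119.1 q [-24.  10.  84.   0.  86. -53.] F [-0.6  0.4 -2.5] gap 0.0253 -> move [ 0.4029  0.058  -0.0017] turn 0.7523
```

View pics/wrist2.png

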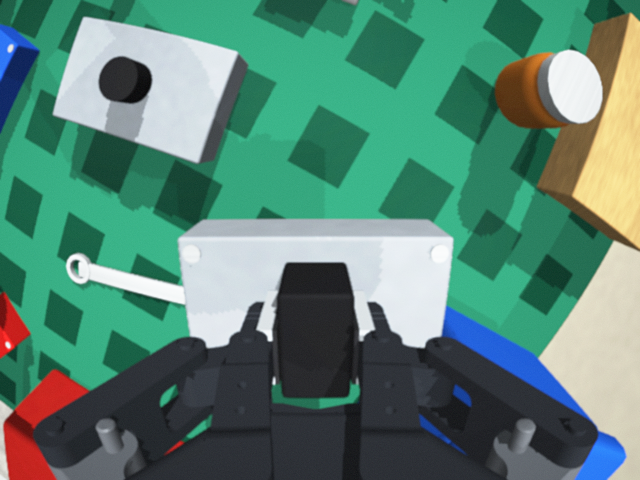

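The module is held squarely. The far edge of its top runs from (179,238) to (453,239). I'll compute its offset in the tool frame.

Run:
```python
import pickle
from h import *
d=pickle.load(open("d2.pkl","rb"));c=d["wrist"]
w=wplane(c,[[179,238],[453,239]],.1707)
tcp=np.array([.6424,-.2625]);a=np.radians(119.1);X=np.array([np.cos(a),np.sin(a)]);Y=np.array([X[1],-X[0]])
for p in w:print((p[:2]-tcp)@X,(p[:2]-tcp)@Y)
e=w[1]-w[0];print(np.linalg.norm(e),np.degrees(np.arctan2(e[1],e[0])))
```

```text
0.030502769715701913 -0.05957292045500987
0.03007940956568024 0.05866936239400237
0.11824304075573513 28.89485641199834
```

Request:
jog_arm:
  motion: [0.01,0.0015,0,0.02,0.035,0.005,0,0.07,0.07,0.01,0,0.13,0.11,0.016,0,0.2,0.15,0.0215,0,0.28,0.19,0.027,0,0.36,0.23,0.033,0,0.44,0.27,0.039,0,0.51,0.305,0.044,0,0.57,0.335,0.048,0,0.63]

```text
t: 5.75
tcp_pos: [0.5206, 0.055, 0.1754]
ee_rot: [[0.124, 0.992, -0.001], [0.992, -0.124, 0.0], [-0.0, -0.001, -1.0]]
force: [0.3, 0.0, -0.8]
finger_gap: 0.0253
grip_force: 59.2
```

```bash
python3 -c "
from h import *
go([.4972,.1188,.177],76)"
```

```text
t 5.75 tcp [0.5206 0.055  0.1754] yaw 82.89 q [  3. -11. 105.   0.  86.  10.] F [ 0.3  0.  -0.8] gap 0.0253 -> move [ 0.0604 -0.0311 -0.0015] turn 0.1203
```

Request:
jog_arm:
  motion: [0.022,-0.012,0,0.05,0.04,-0.022,0,0.09,0.054,-0.029,0,0.11,0.06,-0.031,0,0.12,0.06,-0.031,0,0.12,0.06,-0.031,0,0.12]

```text
t: 6.35
tcp_pos: [0.4984, 0.1163, 0.1759]
ee_rot: [[0.239, 0.971, -0.0], [0.971, -0.239, -0.0], [-0.0, -0.0, -1.0]]
force: [0.4, -0.3, -3.1]
finger_gap: 0.0252
grip_force: 59.2
```

Run:
```python
from bench import eyes
from h import *
import pickle
d={n:eyes.read_camera(n) for n in("wrist","top","scene")}
pickle.dump(d,open("d3.pkl","wb"))
cv2.imwrite("pics/wrist3.png",d["wrist"]["color"][:,:,::-1])
go([.4972,.1188,.177],76)
```

```text
t 6.5 tcp [0.4985 0.1161 0.1762] yaw 76.11 q [ 10. -13. 106.  -0.  86.  24.] F [-0.8 -0.3 -2.5] gap 0.025 -> move [ 0.0023 -0.0019 -0.0008] turn 0.0018
```

View pics/wrist3.png

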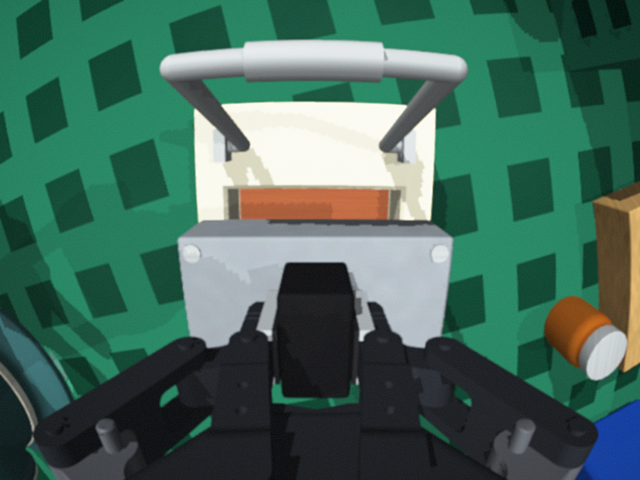

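The wrist view shows the module over the bay, with the bay's far mouth edge from (223,187) to (406,187) and the bail sleeve from (244,60) to (385,62). I'll cross-check the bay position and solve the bail angle.

Run:
```python
import pickle
from h import *
from scipy.optimize import least_squares
d=pickle.load(open("d3.pkl","rb"));c=d["wrist"];d0=pickle.load(open("d0.pkl","rb"))
a=np.radians(-14);X=np.array([np.cos(a),np.sin(a)]);Y=np.array([-X[1],X[0]])
B=np.array([.497,.1178])
w=wplane(c,[[223,187],[406,187]],.06)[:,:2];e=w[1]-w[0]
print("mouth far edge in unit frame",(w-B)@np.c_[X,Y],np.linalg.norm(e),np.degrees(np.arctan2(e[1],e[0])))
# bail: crossbar centre vs angle
for ang in np.arange(1.7,2.16,.05):
    y=66-130*np.cos(ang);z=.068+.13*np.sin(ang)
    P=np.r_[B+Y*y/1e3,z]
    pw=wplane(c,[[314.5,61]],z)[0,:2]
    print(round(ang,2),"pred y",round(y,1),"wrist",((pw-B)@np.c_[X,Y]*1e3).round(1),"top",proj(d0["top"],P).round(1),"scene",proj(d0["scene"],P).round(1))
```

```text
mouth far edge in unit frame [[-0.06520464  0.03665438]
 [ 0.06549781  0.03698542]] 0.13070286915618304 -13.854882347051104
1.7 pred y 82.7 wrist [ 0.5 94.9] top [[170.7 203. ]] scene [[482.7 185.4]]
1.75 pred y 89.2 wrist [ 0.5 95.1] top [[168.2 202.6]] scene [[485.2 185.4]]
1.8 pred y 95.5 wrist [ 0.5 95.4] top [[165.8 202.1]] scene [[487.6 185.4]]
1.85 pred y 101.8 wrist [ 0.5 95.7] top [[163.5 201.7]] scene [[489.9 185.6]]
1.9 pred y 108.0 wrist [ 0.5 96.1] top [[161.2 201.3]] scene [[492.2 185.9]]
1.95 pred y 114.1 wrist [ 0.5 96.6] top [[159.  200.9]] scene [[494.4 186.3]]
2.0 pred y 120.1 wrist [ 0.4 97.2] top [[157.  200.6]] scene [[496.5 186.7]]
2.05 pred y 125.9 wrist [ 0.4 97.8] top [[155.  200.3]] scene [[498.5 187.3]]
2.1 pred y 131.6 wrist [ 0.4 98.5] top [[153.1 200.1]] scene [[500.4 187.9]]
2.15 pred y 137.2 wrist [ 0.4 99.3] top [[151.3 199.9]] scene [[502.3 188.6]]
```

Request:
jog_arm:
  motion: [0.002,-0.001,0.01,0,0.002,-0.001,0.025,0,0.002,-0.001,0.04,0,0.002,-0.001,0.055,0,0.002,-0.001,0.062,0,0.002,-0.001,0.062,0,0.002,-0.001,0.062,0]

```text
t: 7.2
tcp_pos: [0.4979, 0.119, 0.1145]
ee_rot: [[0.24, 0.971, 0.0], [0.971, -0.24, 0.0], [0.0, 0.0, -1.0]]
force: [-0.1, -0.2, -2.5]
finger_gap: 0.0254
grip_force: 59.2
```

Run:
```python
from bench import eyes
from h import *
import pickle
d={n:eyes.read_camera(n) for n in("wrist",)}
pickle.dump(d,open("d4.pkl","wb"))
cv2.imwrite("pics/wrist4.png",d["wrist"]["color"][:,:,::-1])
go([.4975,.1187,.070],76)
```

```text
t 7.25 tcp [0.4981 0.119  0.1149] yaw 76.14 q [ 11. -11. 111.  -0.  80.  24.] F [ 0.4  0.2 -2.4] gap 0.025 -> move [-0.0005 -0.0005  0.0449] turn 0.0024
```

View pics/wrist4.png

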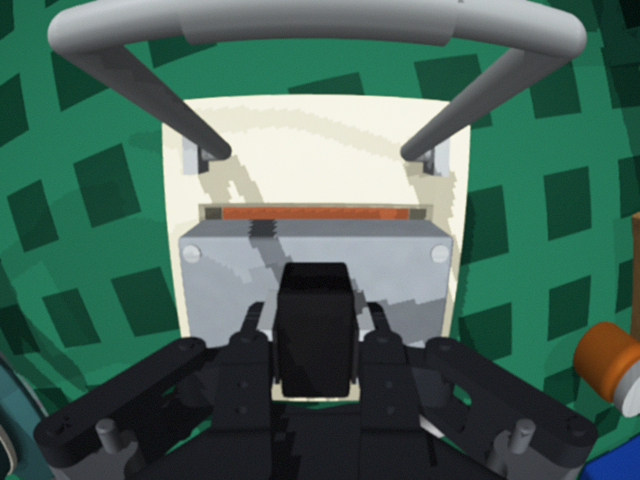

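The wrist view shows the module centred laterally, with the mouth from (199,206) to (434,206). The bail is clear. I'll lower slowly into the bay.

Request:
jog_arm:
  motion: [0,-0.0005,0.004,0,0,-0.0005,0.009,0,0,-0.0005,0.014,0,0,-0.0005,0.019,0,0,-0.0005,0.024,0,0,-0.0005,0.028,0,0,-0.0005,0.032,0,0,-0.0005,0.036,0,0,-0.0005,0.04,0,0,-0.0005,0.041,0]

```text
t: 8.25
tcp_pos: [0.4971, 0.1191, 0.0727]
ee_rot: [[0.24, 0.971, -0.001], [0.971, -0.24, -0.0], [-0.0, -0.001, -1.0]]
force: [0.5, -0.6, -2.4]
finger_gap: 0.0253
grip_force: 59.2
```

Request:
jog_arm:
  motion: [0,0,0.002,0,0,0,0.004,0,0,0,0.006,0,0,0,0.008,0,0,0,0.009,0,0,0,0.01,0,0,0,0.01,0,0,0,0.01,0]
  force: 80

```text
t: 9.05
tcp_pos: [0.4974, 0.1191, 0.0643]
ee_rot: [[0.24, 0.971, 0.0], [0.971, -0.24, 0.0], [0.0, 0.0, -1.0]]
force: [-5.9, -1.2, 8.9]
finger_gap: 0.0251
grip_force: 84.3
```

Request:
jog_arm:
  motion: [0,0,0.001,0,0,0,0.002,0,0,0,0.003,0,0,0,0.003,0,0,0,0.003,0]

```text
t: 9.55
tcp_pos: [0.4977, 0.1193, 0.064]
ee_rot: [[0.24, 0.971, 0.001], [0.971, -0.24, 0.0], [0.001, 0.001, -1.0]]
force: [-22.7, -4.0, 41.1]
finger_gap: 0.025
grip_force: 88.7
```

Request:
jog_arm:
  motion: [0,0,-0.002,0,0,0,-0.003,0,0,0,-0.003,0]

```text
t: 9.85
tcp_pos: [0.4977, 0.1192, 0.0642]
ee_rot: [[0.24, 0.971, 0.001], [0.971, -0.24, 0.0], [0.001, 0.001, -1.0]]
force: [-4.4, -0.1, 10.7]
finger_gap: 0.0249
grip_force: 84.2
```

Request:
jog_arm:
  motion: [0,0,0,0,0,0,0,0,0,0,0,0,0,0,0,0,0,0,0,0]
  gripper: 0.055

```text
t: 10.35
tcp_pos: [0.4973, 0.1191, 0.0632]
ee_rot: [[0.24, 0.971, -0.0], [0.971, -0.24, 0.0], [-0.0, -0.0, -1.0]]
force: [-0.2, 0.3, 0.1]
finger_gap: 0.0551
grip_force: 0.0
```

Request:
jog_arm:
  motion: [0,0,-0.01,0,0,0,-0.03,0,0,0,-0.06,0,0,0,-0.095,0,0,0,-0.13,0,0,0,-0.165,0,0,0,-0.185,0,0,0,-0.19,0]

```text
t: 11.15
tcp_pos: [0.4979, 0.1192, 0.2567]
ee_rot: [[0.24, 0.971, 0.004], [0.971, -0.24, 0.001], [0.002, 0.004, -1.0]]
force: [0.5, -0.4, 0.4]
finger_gap: 0.0549
grip_force: 0.0
```

Run:
```python
from bench import eyes
from h import *
import pickle
d={n:eyes.read_camera(n) for n in("wrist","top","scene")}
pickle.dump(d,open("d5.pkl","wb"))
f=lambda im,x,y,w,h,W,H:cv2.resize(im[y:y+h,x:x+w],(W,H),interpolation=cv2.INTER_CUBIC)
g=np.hstack([f(d["scene"]["color"],380,165,160,120,400,300),f(d["wrist"]["color"],0,0,640,480,400,300)])
cv2.imwrite("pics/c5.png",g[:,:,::-1])
go([.497,.1178,.26],76)
```

```text
t 11.3 tcp [0.4971 0.119  0.2527] yaw 76.13 q [ 11. -14. 101.  -0.  94.  24.] F [ 0.2 -0.7 -0.7] gap 0.0545 -> move [-0.0012  0.0002 -0.0073] turn 0.0023
```

View pics/c5.png

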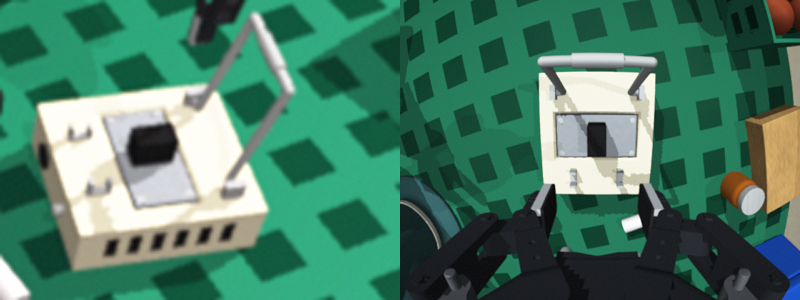

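The module looks flush, and the bail is untouched at about 1.8 rad. Next I'll close the fingers, pass over the crossbar and go down behind it.

Request:
jog_arm:
  motion: [0.015,0,0,0,0.045,0,0,0,0.08,0,0,0,0.115,0,0,0,0.135,0,0,0,0.137,0,0.01,0,0.137,0,0.03,0,0.137,0,0.055,0,0.137,0,0.075,0,0.137,0,0.078,0]
  gripper: 0.0

```text
t: 12.3
tcp_pos: [0.5289, 0.2511, 0.1717]
ee_rot: [[0.24, 0.971, -0.004], [0.971, -0.24, -0.002], [-0.003, -0.004, -1.0]]
force: [-1.4, -1.0, -0.2]
finger_gap: 0.0003
grip_force: 0.0
```

```bash
cat >> h.py <<'E'
B=np.array([.4971,.1178]);_a=np.radians(-14);UX=np.array([np.cos(_a),np.sin(_a)]);UY=np.array([-UX[1],UX[0]])
def U(x,y,z): return np.r_[B+UX*x+UY*y,z]
E
python3 - <<'E'
from h import *
from bench import get_obs,eyes
import pickle
o=get_obs();p=o["tcp_pos"][:2]-B;print("unit xy",p@UX,p@UY,o["tcp_pos"][2])
for a in(1.57,1.3,1.0,.8): go(U(0,.066-.13*np.cos(a)+.018,.068+.13*np.sin(a)-.02),76)
c=eyes.read_camera("scene")
cv2.imwrite("pics/c6.png",cv2.resize(c["color"][120:280,380:580],(800,600))[:,:,::-1])
E
```

```text
unit xy -0.0013592781148457798 0.13699842313399635 0.17171460602334024
t 12.3 tcp [0.5289 0.2511 0.1717] yaw 76.11 q [23. -3. 98. -0. 85. 37.] F [-1.4 -1.  -0.2] gap 0.0003 -> move [-0.0531  0.0012 -0.0061] turn 0.002
t 12.3 tcp [0.5289 0.2511 0.1717] yaw 76.11 q [23. -3. 98. -0. 85. 37.] F [-1.4 -1.  -0.2] gap 0.0003 -> move [-0.0878  0.0012 -0.0013] turn 0.002
t 12.3 tcp [0.5289 0.2511 0.1717] yaw 76.11 q [23. -3. 98. -0. 85. 37.] F [-1.4 -1.  -0.2] gap 0.0003 -> move [-0.1232  0.0012  0.0147] turn 0.002
t 12.3 tcp [0.5289 0.2511 0.1717] yaw 76.11 q [23. -3. 98. -0. 85. 37.] F [-1.4 -1.  -0.2] gap 0.0003 -> move [-0.1435  0.0012  0.0309] turn 0.002
```

View pics/c6.png

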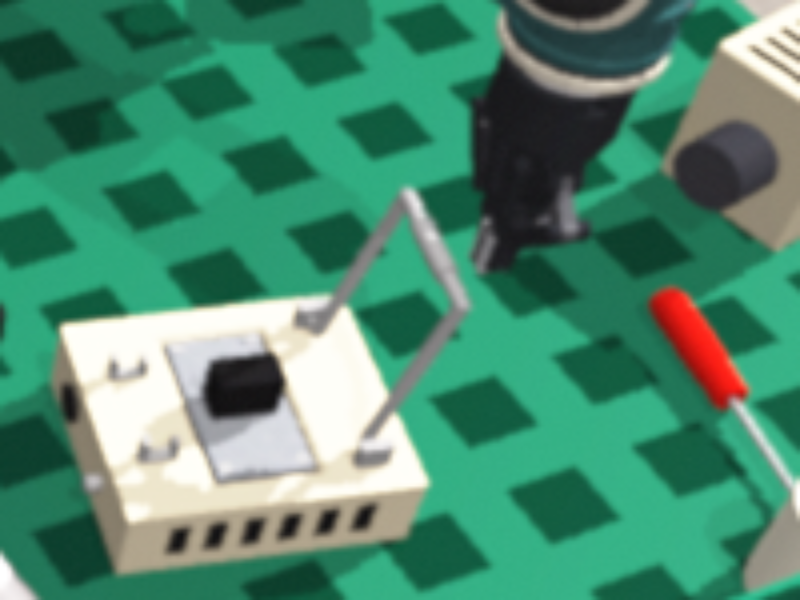

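The fingertip at (490,265) is behind the sleeve at (430,245), so I can push the bail along its arc to about 0.8 rad.

Request:
jog_arm:
  motion: [-0.012,0.001,0,0,-0.025,0.001,-0.002,0,-0.04,0.001,-0.005,0,-0.055,0.001,-0.006,0,-0.07,0.001,-0.005,0,-0.085,0.001,-0.002,0,-0.1,0.001,0.003,0,-0.115,0.001,0.01,0,-0.13,0.001,0.019,0,-0.143,0.001,0.03,0]

```text
t: 13.35
tcp_pos: [0.4965, 0.1117, 0.1444]
ee_rot: [[0.24, 0.971, -0.0], [0.971, -0.24, -0.0], [-0.0, -0.0, -1.0]]
force: [0.5, 1.0, 1.6]
finger_gap: 0.0001
grip_force: 0.7
```

Run:
```python
from h import *
from bench import get_obs,eyes
o=get_obs();p=o["tcp_pos"][:2]-B;print("unit xy",p@UX,p@UY,o["tcp_pos"][2],o["force"])
c=eyes.read_camera("scene")
cv2.imwrite("pics/c7.png",cv2.resize(c["color"][120:280,380:580],(800,600))[:,:,::-1])
```

```text
unit xy 0.0008623457667210467 -0.006045266895336087 0.14438876155366753 [0.46185803 1.01407588 1.61961617]
```

View pics/c7.png

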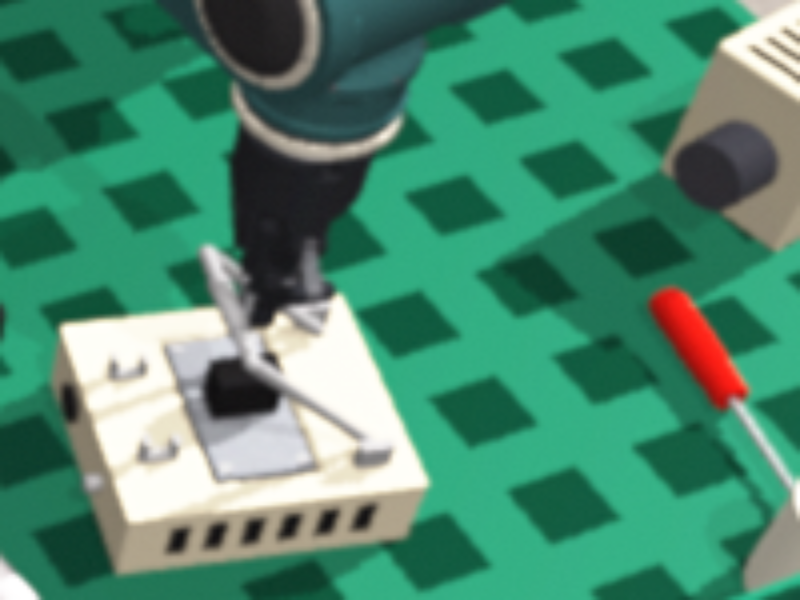

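The bail is at about 0.8 rad, with its crossbar in front of the fingers at (230,305). I'll go over the top and press it down along the arc.

Request:
jog_arm:
  motion: [0.012,0,0,0,0.012,0,-0.02,0,0.012,0,-0.045,0,0.005,0,-0.052,0,-0.012,0,-0.052,0,-0.025,0,-0.05,0,-0.026,0,-0.04,0,-0.027,0,-0.027,0,-0.028,0,-0.015,0,-0.034,0,-0.005,0]

```text
t: 14.4
tcp_pos: [0.4888, 0.0798, 0.1492]
ee_rot: [[0.239, 0.971, -0.0], [0.971, -0.239, -0.001], [-0.001, 0.0, -1.0]]
force: [0.8, -2.8, 3.3]
finger_gap: -0.0
grip_force: 2.3
```

Run:
```python
from h import *
from bench import get_obs
o=get_obs();p=o["tcp_pos"][:2]-B;print("unit xy",p@UX,p@UY,o["tcp_pos"][2],o["force"])
for a in(.5,.3,.15,0): go(U(0,.066-.13*np.cos(a),.075+.13*np.sin(a)),76)
```

```text
unit xy 0.0011200259235533425 -0.03890353260858962 0.14922099380665288 [ 0.75606157 -2.77216829  3.28076187]
t 14.4 tcp [0.4888 0.0798 0.1492] yaw 76.14 q [  6. -14. 110.  -0.  84.  20.] F [ 0.8 -2.8  3.3] gap -0.0 -> move [-0.0092 -0.0011  0.0119] turn 0.0025
t 14.4 tcp [0.4888 0.0798 0.1492] yaw 76.14 q [  6. -14. 110.  -0.  84.  20.] F [ 0.8 -2.8  3.3] gap -0.0 -> move [-0.0192 -0.0012  0.0358] turn 0.0025
t 14.4 tcp [0.4888 0.0798 0.1492] yaw 76.14 q [  6. -14. 110.  -0.  84.  20.] F [ 0.8 -2.8  3.3] gap -0.0 -> move [-0.0236 -0.0012  0.0548] turn 0.0025
t 14.4 tcp [0.4888 0.0798 0.1492] yaw 76.14 q [  6. -14. 110.  -0.  84.  20.] F [ 0.8 -2.8  3.3] gap -0.0 -> move [-0.025  -0.0012  0.0743] turn 0.0025
```

Contact is about 4 N, as expected for pushing the bail. I'll continue down.

Request:
jog_arm:
  motion: [-0.005,-0.001,0.006,0,-0.01,-0.001,0.013,0,-0.014,-0.001,0.021,0,-0.018,-0.001,0.031,0,-0.021,-0.001,0.041,0,-0.023,-0.001,0.051,0,-0.024,-0.001,0.06,0,-0.025,-0.001,0.067,0,-0.025,-0.001,0.072,0,-0.025,-0.001,0.074,0]

```text
t: 15.4
tcp_pos: [0.4816, 0.056, 0.0758]
ee_rot: [[0.24, 0.971, -0.0], [0.971, -0.24, 0.0], [-0.0, -0.0, -1.0]]
force: [-0.7, -1.0, 2.1]
finger_gap: -0.0
grip_force: 0.6
```

Request:
jog_arm:
  motion: [0,0,0.001,0,0,0,0.0025,0,0,0,0.0025,0]

```text
t: 15.7
tcp_pos: [0.482, 0.0561, 0.0747]
ee_rot: [[0.24, 0.971, 0.001], [0.971, -0.24, 0.0], [0.0, 0.001, -1.0]]
force: [-4.6, -0.2, 9.6]
finger_gap: 0.0002
grip_force: 3.9
```

The crossbar has a firm stop at tip height 0.0747, against 0.075 expected for home. I'll retreat and check flushness by touching the rib top, which should be at 0.096.

Request:
jog_arm:
  motion: [0,0,-0.005,0,0,0,-0.025,0,0,0,-0.045,0,0.015,0,-0.05,0,0.04,0,-0.05,0,0.06,0,-0.045,0,0.064,0,-0.035,0,0.064,0,-0.028,0,0.064,0,-0.025,0,0.064,0,-0.0235,0]

```text
t: 16.7
tcp_pos: [0.4968, 0.1176, 0.0967]
ee_rot: [[0.24, 0.971, -0.001], [0.971, -0.24, -0.0], [-0.0, -0.001, -1.0]]
force: [0.5, 0.8, 1.5]
finger_gap: -0.0002
grip_force: 0.0
```

Request:
jog_arm:
  motion: [0,0,0.001,0,0,0,0.0025,0,0,0,0.004,0,0,0,0.004,0]

```text
t: 17.1
tcp_pos: [0.4978, 0.1178, 0.0958]
ee_rot: [[0.24, 0.971, 0.002], [0.971, -0.24, 0.0], [0.001, 0.002, -1.0]]
force: [-8.5, -2.9, 22.1]
finger_gap: -0.0001
grip_force: 10.8
```

Under 22 N the rib top is at 0.0958, so the module is flush and hard down. I'll retreat and check the bail numerically.

Request:
jog_arm:
  motion: [0,0,-0.01,0,0,0,-0.035,0,0,0,-0.07,0,0,0,-0.105,0,0,0,-0.14,0,0,0,-0.16,0,0,0,-0.165,0,0,0,-0.165,0,0,0,-0.165,0,0,0,-0.165,0]

```text
t: 18.1
tcp_pos: [0.4968, 0.118, 0.2569]
ee_rot: [[0.24, 0.971, -0.002], [0.971, -0.24, -0.0], [-0.001, -0.002, -1.0]]
force: [-0.2, 0.0, 0.6]
finger_gap: -0.0001
grip_force: 0.0
```

Run:
```python
from h import *
from bench import eyes
import pickle
d0=pickle.load(open("d5.pkl","rb"));c=eyes.read_camera("scene");go([.497,.118,.26],76)
# changed bright pixels (crossbar/sleeve) near catch between the two scene views
df=cv2.absdiff(c["color"],d0["scene"]["color"]).max(2)
for a in(0,.05,.15):
    for x in(-.046,-.03,0,.03,.046):
        u,v=proj(c,U(x,.066-.13*np.cos(a),.068+.13*np.sin(a)))[0]
        col=c["color"][int(v)-8:int(v)+9,int(round(u))].astype(int)
        print(a,x,round(u,1),round(v,1),"diff",df[int(v)-8:int(v)+9,int(round(u))].tolist())
```

```text
t 18.15 tcp [0.4968 0.118  0.2571] yaw 76.13 q [ 11. -14. 100.   0.  94.  24.] F [-0.1  0.3 -0.4] gap 0.0 -> move [ 0.      0.0002 -0.0029] turn 0.0023
0 -0.046 410.1 213.7 diff [1, 1, 0, 0, 0, 0, 2, 8, 23, 42, 56, 74, 96, 95, 78, 47, 32]
0 -0.03 411.7 218.4 diff [0, 1, 8, 18, 22, 18, 20, 18, 14, 29, 26, 29, 73, 94, 101, 102, 99]
0 0 414.9 227.4 diff [38, 50, 14, 9, 12, 14, 18, 22, 30, 45, 58, 75, 89, 98, 104, 99, 66]
0 0.03 418.1 236.7 diff [5, 7, 9, 13, 20, 16, 26, 23, 20, 25, 38, 41, 33, 30, 31, 32, 27]
0 0.046 419.8 241.8 diff [11, 27, 11, 34, 43, 48, 43, 47, 50, 40, 29, 69, 48, 19, 6, 25, 45]
0.05 -0.046 410.5 212.0 diff [1, 1, 1, 0, 0, 0, 0, 2, 8, 23, 42, 56, 74, 96, 95, 78, 47]
0.05 -0.03 412.1 216.7 diff [0, 0, 0, 1, 8, 18, 22, 18, 20, 18, 14, 29, 26, 29, 73, 94, 101]
0.05 0 415.3 225.8 diff [14, 9, 38, 50, 14, 9, 12, 14, 18, 22, 30, 45, 58, 75, 89, 98, 104]
0.05 0.03 418.5 235.1 diff [2, 1, 4, 10, 21, 35, 21, 22, 36, 39, 35, 34, 25, 12, 2, 17, 47]
0.05 0.046 420.3 240.1 diff [18, 11, 27, 11, 34, 43, 48, 43, 47, 50, 40, 29, 69, 48, 19, 6, 25]
0.15 -0.046 411.7 208.6 diff [1, 2, 1, 2, 2, 1, 1, 1, 0, 0, 0, 1, 8, 18, 22, 18, 20]
0.15 -0.03 413.4 213.4 diff [0, 1, 0, 0, 0, 0, 1, 9, 25, 54, 61, 45, 13, 44, 62, 64, 32]
0.15 0 416.6 222.4 diff [57, 39, 31, 44, 28, 3, 1, 1, 2, 2, 4, 5, 7, 9, 10, 12, 15]
0.15 0.03 419.8 231.7 diff [0, 0, 0, 0, 1, 0, 3, 6, 10, 18, 11, 27, 11, 34, 43, 48, 43]
0.15 0.046 421.6 236.8 diff [1, 1, 0, 2, 1, 3, 2, 3, 11, 7, 6, 11, 47, 72, 65, 26, 82]
```

```bash
python3 -c "
from bench import robot
print(robot.sign_off())"
```

```text
the job is handed in; nothing more can be done
None
```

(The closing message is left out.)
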